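Flip the L-shaped hex key and lever the clamp screw tight

TASK

The work under the strap clamp is held only finger-tight. Take the L-shaped hex key out of its stand, turn it over so that its short arm goes fully down into the clamp's socket-head screw, and with the long arm as the lever turn the screw clockwise (seen from above) to its stop and pull it up firmly, to about 1.8 N m (15 N at 120 mm out along the lever), never above 2.5 N m. Leave the key seated in the screw by its short arm, let go of it, and do not put the long arm into the screw or disturb the bottle, the watch case or the steel block standing near.

Things in the scene. Friction and masses are not known exactly. Their poses are not given: they have to be found in the camera images.
- hex_key: Loose steel L hex key, 0.2 kg, hexagonal bar 14 mm across flats. Origin: where the arms' axes meet; long arm 140 mm along its -z, short arm 48 mm along its +x, bend radius 14 mm. On both arms two flats face its +y and -y. It starts loose in the stand's bore, long arm down (leaning up to 2 degrees), short arm level at z = 150 mm, pointing away from the robot, 35 degrees left to 70 right of +x.
- short_tip (a point): Centre of the end face of the key's short arm, 48 mm along the key's +x from its origin. Both tips have a 2.5 mm lead-in.
- long_tip (a point): Centre of the end face of the key's long arm, 140 mm along the key's -z from its origin.
- socket_mouth (a point): Mouth centre of the hexagonal socket in the dark cap screw (head 29 mm wide), 68 mm above the worktop; z up. Socket 15 mm across flats, 20 mm deep, slightly countersunk. It turns with the screw; two flats face its +y and -y: the key fits with the long arm along its +x or any 60 degree step from it. Seated, the long arm's centre line is 28 mm above the mouth; let go, it droops up to 12 degrees.
- cap_screw (a joint): Angle of the screw in rad, growing clockwise seen from above; 0 is its stop, it starts between -1.3 and -0.85. It is stiff: about 0.9 N m to turn, all the way, and it stays where it is left. At the stop it turns no more and the torque rises.
- shank (a joint): Elastic wind-up of the screw's shank in rad, clockwise positive, 0 when unloaded: 15 N m per rad, so about 0.06 while the screw is turning, 0.12 at 1.8 N m. It springs back when let go.
- strap_clamp: The strap clamp, fixed to the worktop: aluminium base plate 70 x 130 x 10 mm, and along its y a steel strap 30 x 100 mm, top at 40 mm, pressing a brass workpiece; washer to 42 mm, then the screw head, in the middle. Origin at the centre of the underside.
- key_stand: Black key stand, fixed to the worktop: block 56 x 56 x 60 mm on a foot 76 x 76 x 6 mm, with an 18.2 mm round upright bore 50 mm deep in the middle of its top. Origin at the centre of the underside.
- oil_bottle: Bystander: small amber bottle with white cap, 31 mm wide, 60 mm high, standing to the right of the key stand and farther off; origin at the centre of its underside.
- chrono_case: Bystander: round watch case 37 mm wide, 10 mm high, lying beyond the clamp; origin at the centre of its underside.
- movement_block: Bystander: small steel block 28 x 24 x 19 mm, standing beyond the key stand; origin at the centre of its underside.

How it is judged (in metres and radians):
On the way, in this order (a step that is already met when the one before it is completed fails the run):
1. the key's short arm is seated in the screw's socket: its tip at least 12 mm below the mouth, within 4 mm of the axis, the short arm within 20 degrees of upright (z of short_tip in the frame of socket_mouth below -0.012 m and horizontal distance between short_tip and socket_mouth below 0.004 m and angle between hex_key's own x axis and vertical above 2.8 rad), for 0.2 s.
2. with the short arm seated the screw is at its stop (within 0.06 rad) and pulled up firmly (shank wound up more than 0.09 rad, about 1.35 N m) (all of step 1 and value of joint cap_screw above -0.06 rad and value of joint shank above 0.09 rad), for 0.1 s.
At the end, for the whole second after the job is handed in: The screw is within 0.06 rad of its stop, the load is off it (shank wind-up under 0.05 rad), and the key rests in it by its short arm: tip at least 12 mm below the mouth and within 4 mm of the axis, short arm within 20 degrees of upright, key at rest (all of step 1 and value of joint cap_screw above -0.06 rad and value of joint shank below 0.05 rad and linear speed of hex_key below 0.02 m/s); the robot touches nothing.
It fails at once if the screw is over-tightened: shank wound up more than 0.167 rad, 2.5 N m (value of joint shank above 0.167 rad).
It fails at once if the long arm is put into the screw (its tip within 15 mm of the socket mouth) (distance between long_tip and socket_mouth below 0.015 m).
It fails at once if the bottle, the watch case or the steel block is moved more than 20 mm (distance of any of oil_bottle, chrono_case, movement_block from where it was at the start of the episode above 0.02 m).
It also fails if it takes over 72 s, if anything falls off the work surface, if the arm or the gripper's body presses on something with over 40 N, if the wrist force passes 120 N, or if a joint passes its speed limit or range.

ROBOT

A 7-joint arm with a two-finger parallel gripper is mounted at the origin on a cart in front of the work surface, level with it; the furniture and walls round the work are solid. World frame = base frame: x ahead of the robot, y to its left, z up, the work surface at z = 0. Lengths are in m, angles in degrees, forces in N, time in s.
With the tool pointing down it reaches from about 0.35 to 0.775 m from the base axis. Payload 3.1 kg.
Tool frame: the origin (TCP) lies on the centre line of the jaws, within the pads' length; the fingertips stand 17 mm ahead of it and the grasp point (between the pads) lies 2 mm behind it (robot.tip_reach is the distance from the TCP to the fingertips, in m); z points along the fingers, y is the line along which they close (so a half turn about z gives the same grasp; the last joint's range is limited). The gripper opens to 85 mm and grips with 20 to 120 N. Pads are 22 mm wide; open, the fingers measure 114 mm over their backs; the gripper's body (76 mm by 85 mm) begins 54 mm behind the grasp point. The pads swing forward as they close: fully open they stand 13 mm farther back than shut.
Start: joints at [73.814, 17.813, 0.802, 86.603, -0.252, 75.585, -1.558], TCP at [0.131, -0.534, 0.248] pointing down, gripper open.
Joint ranges: [-154.91, 154.91], [-16.99, 109.72], [-72.82, 74.43], [7.12, 147.25], [-82.49, 262.49], [11.32, 116.49], [-174.64, 174.64]. Speed limits (degrees/s): [159.86, 159.86, 180, 180, 180, 180, 180].

INTERFACE

Orientations are given as [roll, pitch, yaw] about the fixed x, y, z axes, in that order (R = Rz(yaw) Ry(pitch) Rx(roll)).
In Python, from station import robot, fingers, vision, workorder, recognise gives the robot as it stands. Calls block until the motion is done:
- robot.move_to(position, orientation): joint-space move of the TCP to a pose.
- robot.line_to(position, orientation=None, velocity=0.15, f_stop=None): straight line of the TCP; orientation=None keeps the orientation; velocity is the mean speed in m/s. With f_stop (N) it stops when the force on the tool has changed by that much, and returns True; else False.
- robot.move_j(angles): joint-space move.
- fingers.gripper_to(opening, force=None): opening from 0.0 (shut) to 1.0 (fully open); force is the grip in N (None keeps the last); returns when the fingers have stopped.
- robot.pause(seconds).
- robot.inverse_kinematics(position, orientation): joint angles nearest the present ones, or None.
- vision.grab_frame(name): name is "scene" or "side" or "wrist"; returns the picture (480x640x3 uint8, red, green, blue); there is no depth.
- vision.calibration(name): a dict with "mtx" (3x3 intrinsics, pixels), "extrinsics" (4x4, takes a point from world to camera coordinates); the wrist camera has in their place "T_tool_cam" (4x4, takes a point from camera to tool coordinates, whose origin is the TCP and whose axes are the flange's). Camera axes: x right, y up, looking along -z (the intrinsics and any distortion apply to the point x, -y, -z); pixel columns grow to the right and rows downward; lengths in m; the calibration is good to about 2 mm. A picture is of the moment at which its call begins: read the wrist's pose just before it. calibration takes no time and is no camera call.
A pose or a line that the arm cannot do raises robot.PlanningError and nothing moves.
- workorder.close_job(): hands the job in; it is judged then, once.
Trained networks look in the newest picture that a camera, given by its name, has taken for a name from the list of things; names that differ only in an ending like _2 or _b are one class to them, and where a whole thing is asked for, a point or a joint stands for the part that bears it (a point fixed in the world has none). Each returns a list of dicts, best first, with "p" (0 to 1); they miss things now and then, are a little off and sometimes report something else, mostly with a low value. They report only what shows in the picture. A call takes as long as a camera call.
- recognise(label, camera): "rect" ([centre column, centre row, width, height] in pixels, round what is visible of it).
Readings, each from a call of its own:
- robot.current_time_s(): time.
- robot.current_joint_positions(): joint angles.
- robot.current_dq(): joint speeds.
- robot.current_joint_torque(): joint torques, N m.
- robot.current_tool_pos(): TCP position.
- robot.current_eef_rot(): TCP orientation.
- robot.current_contact_force(): force on the tool from outside, world axes, zero at the start.
- robot.current_torque(): the same for the moment, N m.
- robot.current_finger_gap(): opening from 0.0 (shut) to 1.0 (fully open).
- robot.current_gripper_force(): force on a finger pad.
Only numpy, scipy, OpenCV 4.12 (cv2) and the standard library are available. Lean on these libraries where they do the work, as an engineer would, in place of code of your own. Each camera call takes 0.05 s, during which the arm holds its last target. There are 200 camera calls.

## Working session

There is one attempt and no reset: what is moved stays moved. The work goes in short steps, each a Python script; the robot and the scene stay as the last script left them, time stands still between calls to the robot, and variables do not carry over. Pictures are saved under pics/ and viewed, at most 10 in all, crops included, and the job is handed in when it is done.

```bash
ls; mkdir -p pics; cat > h.py <<'E'
import numpy as np, cv2
from station import robot, fingers, vision, workorder, recognise
from scipy.spatial.transform import Rotation as R
def cam(name):
    c=vision.calibration(name); K=np.array(c["mtx"])
    if "extrinsics" in c: E=np.array(c["extrinsics"])
    else:
        T=np.eye(4);T[:3,:3]=R.from_euler('xyz',robot.current_eef_rot(),degrees=True).as_matrix();T[:3,3]=robot.current_tool_pos()
        E=np.linalg.inv(T@np.array(c["T_tool_cam"]))
    return K,E,c
def proj(KE,P):
    K,E=KE[:2]; p=E[:3,:3]@np.array(P,float)+E[:3,3]; q=K@[p[0],-p[1],-p[2]]; return q[:2]/q[2]
def ray(KE,uv):
    K,E=KE[:2]; d=np.linalg.inv(K)@[uv[0],uv[1],1]; d=np.array([d[0],-d[1],-d[2]])
    d=E[:3,:3].T@d; return -E[:3,:3].T@E[:3,3], d/np.linalg.norm(d)
def tri(obs):
    A=np.zeros((3,3));b=np.zeros(3)
    for KE,uv in obs:
        o,d=ray(KE,uv);M=np.eye(3)-np.outer(d,d);A+=M;b+=M@o
    return np.linalg.solve(A,b)
def atz(KE,uv,z):
    o,d=ray(KE,uv); return o+d*(z-o[2])/d[2]
def snap(name,fn=None):
    KE=cam(name); im=vision.grab_frame(name)
    if fn: cv2.imwrite('pics/'+fn,im[:,:,::-1])
    return KE,im
E
python3 - <<'E'
from h import *
for n in("scene","side"):
    KE,im=snap(n,n+'0.png'); print(n,{k:v for k,v in KE[2].items() if k not in("extrinsics",)}); print(-KE[1][:3,:3].T@KE[1][:3,3])
    for l in("hex_key","cap_screw","strap_clamp","key_stand","oil_bottle","chrono_case","movement_block"):
        r=recognise(l,n); print(l,[(np.round(x["rect"],1).tolist(),round(x["p"],2),atz(KE,x["rect"][:2],0.03).round(3).tolist()) for x in r[:2]])
print(vision.calibration("wrist"), robot.tip_reach, robot.current_eef_rot())
E
```

```text
pics
scene {'mtx': array([[444.75264367,   0.        , 313.55273687],
       [  0.        , 444.75264367, 241.23078511],
       [  0.        ,   0.        ,   1.        ]])}
[ 0.17525179 -0.8990219   0.55944616]
hex_key [([313.9, 293.5, 38.9, 52.7], 0.82, [0.574, -0.354, 0.03])]
cap_screw [([250.8, 250.7, 15.2, 15.7], 0.75, [0.546, -0.153, 0.03])]
strap_clamp [([251.1, 265.2, 57.1, 43.5], 0.82, [0.52, -0.203, 0.03])]
key_stand [([300.8, 336.4, 62.3, 64.4], 0.83, [0.488, -0.437, 0.03])]
oil_bottle [([376.6, 339.1, 20.3, 38.1], 0.91, [0.591, -0.514, 0.03])]
chrono_case []
movement_block [([368.2, 274.1, 10.5, 7.9], 0.45, [0.704, -0.363, 0.03])]
side {'mtx': array([[486.12188163,   0.        , 319.95263802],
       [  0.        , 486.12188163, 244.04142201],
       [  0.        ,   0.        ,   1.        ]])}
[0.37764962 0.42078508 0.5153662 ]
hex_key [([380.6, 225.5, 24.5, 55.0], 0.82, [0.535, -0.586, 0.03]), ([348.4, 236.2, 16.7, 28.9], 0.57, [0.591, -0.508, 0.03])]
cap_screw [([335.0, 320.4, 16.7, 26.0], 0.81, [0.537, -0.206, 0.03])]
strap_clamp [([335.9, 341.3, 47.8, 63.2], 0.62, [
[... 241 characters left out ...]
.4, 345.6, 24.4, 14.6], 0.66, [0.664, -0.096, 0.03])]
movement_block [([270.2, 273.5, 22.0, 15.6], 0.57, [0.693, -0.307, 0.03])]
{'mtx': array([[415.41950997,   0.        , 318.06361759],
       [  0.        , 415.41950997, 246.49913324],
       [  0.        ,   0.        ,   1.        ]]), 'T_tool_cam': array([[ 1.85945479e-04,  9.59062360e-01,  2.83194907e-01,
         7.26544645e-02],
       [ 9.99999886e-01, -3.03197562e-04,  3.70204088e-04,
         2.00166761e-03],
       [ 4.40912812e-04,  2.83194805e-01, -9.59062307e-01,
        -1.26155464e-01],
       [ 0.00000000e+00,  0.00000000e+00,  0.00000000e+00,
         1.00000000e+00]])} 0.017 [1.79995363e+02 1.40726427e-03 1.37977471e+01]
```

```bash
python3 - <<'E'
import cv2,numpy as np
a=cv2.imread('pics/scene0.png')[210:390,210:410]; b=cv2.imread('pics/side0.png')[190:390,220:420]
a=cv2.resize(a,(400,360),interpolation=2)
b=cv2.resize(b,(400,400),interpolation=2)
c=np.zeros((400,800,3),np.uint8);c[:360,:400]=a;c[:,400:]=b;cv2.imwrite('pics/c0.png',c)
E
```

```text
(no output)
```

View pics/c0.png

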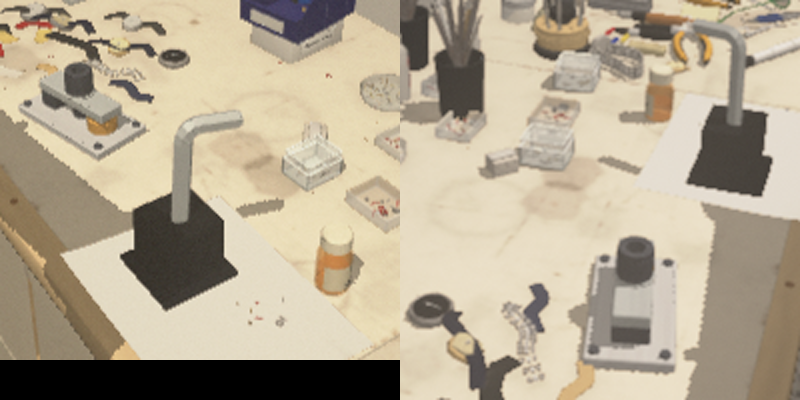

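```bash
python3 - <<'E'
from h import *
import pickle
S=cam("scene");D=cam("side")
def t(a,b): return tri([(S,a),(D,b)])
sc=t((248.5,243),(337.5,312)); co=t((302,274),(389,205)); tp=t((330,269),(365,206))
print(sc,co,tp)
V={}
for n,p in (("k1",(co[0]+.06,co[1]+.05,.32)),("k2",(co[0]+.06,co[1]-.05,.32)),("c1",(sc[0]+.04,sc[1]-.05,.28)),("c2",(sc[0]+.04,sc[1]+.05,.28))):
    robot.move_to(p,[180,0,0]); robot.pause(.2)
    KE,im=snap("wrist",n+'.png'); V[n]=KE
    for l in ("hex_key","key_stand") if n[0]=='k' else ("cap_screw","strap_clamp"):
        print(n,l,[(np.round(x["rect"],1).tolist(),round(x["p"],2)) for x in recognise(l,"wrist")[:1]])
pickle.dump(V,open('V.pkl','wb')); print(robot.current_time_s())
ims=[cv2.imread(f'pics/{n}.png') for n in V]
c=np.vstack([np.hstack([cv2.resize(i,(400,300)) for i in ims[:2]]),np.hstack([cv2.resize(i,(400,300)) for i in ims[2:]])]);cv2.imwrite('pics/w.png',c)
E
```

```text
[ 0.52771044 -0.17903473  0.06854169] [ 0.49696427 -0.42717824  0.15100541] [ 0.54612303 -0.4320422   0.14188094]
k1 hex_key [([378.2, 275.6, 53.2, 69.1], 0.6)]
k1 key_stand [([358.2, 255.2, 70.0, 80.9], 0.63)]
k2 hex_key [([259.6, 278.4, 28.3, 62.7], 0.86)]
k2 key_stand [([269.3, 259.4, 69.6, 80.2], 0.75)]
c1 cap_screw [([259.2, 259.2, 31.7, 38.2], 0.89)]
c1 strap_clamp [([267.0, 242.0, 143.7, 96.6], 0.83)]
c2 cap_screw [([372.2, 256.9, 31.1, 35.9], 0.9)]
c2 strap_clamp []
5.8417
```

View pics/w.png

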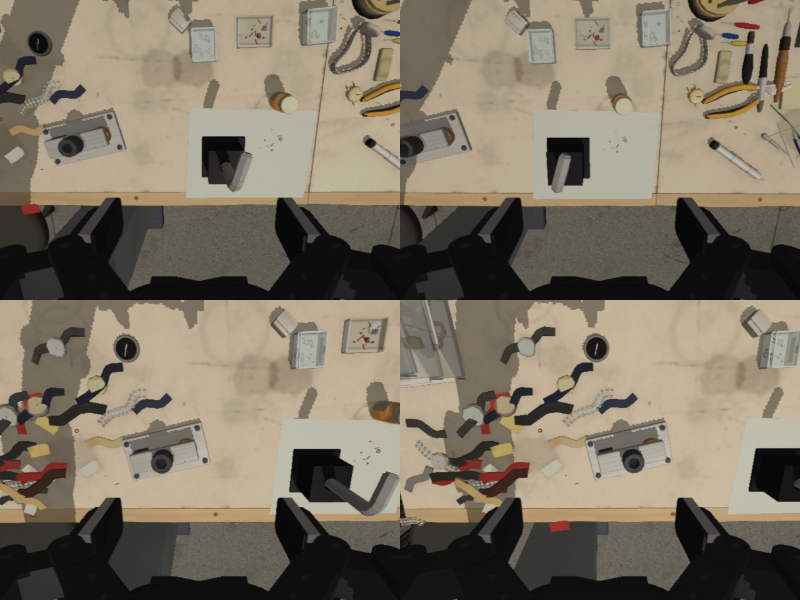

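```bash
python3 - <<'E'
from h import *
import pickle
V={}
sx,sy=.528,-.179; cx,cy=.51,-.428
for n,p,y in (("C1",(sx-.013,sy,.16),0),("C2",(sx+.013,sy,.16),180),("K2",(cx+.013,cy,.25),180),("K1",(cx-.013,cy,.25),0)):
    robot.move_to([p[0],p[1],.25],[180,0,y])
    if p[2]<.25: robot.line_to(p)
    robot.pause(.2)
    KE,im=snap("wrist",n+'.png'); V[n]=KE
    if p[2]<.25: robot.line_to([p[0],p[1],.25])
pickle.dump(V,open('V2.pkl','wb')); print(robot.current_time_s(),robot.current_joint_positions())
out=[]
for n in V:
    q=proj(V[n],(sx,sy,.068) if n[0]=='C' else (cx,cy,.15)); print(n,q)
    u,v=int(q[0]),int(q[1]); w,h=(40,30) if n[0]=='C' else (80,60)
    u0,v0=max(u-w,0),max(v-h,0);print(u0,v0)
    i=cv2.imread(f'pics/{n}.png')[v0:v0+2*h,u0:u0+2*w]; out.append(cv2.resize(i,(400,300),interpolation=cv2.INTER_NEAREST))
cv2.imwrite('pics/w2.png',np.vstack([np.hstack(out[:2]),np.hstack(out[2:])]))
# feasibility of grasp
for head in (-20,-6,10):
  for al in (0,15,30,45):
    a=np.radians(head);hx=np.array([np.cos(a),np.sin(a),0]);up=np.array([0,0,1.])
    t=np.radians(al);z=hx*np.cos(t)-up*np.sin(t);x=up*np.cos(t)+hx*np.sin(t)
    M=np.column_stack([x,np.cross(z,x),z]);e=R.from_matrix(M).as_euler('xyz',degrees=True)
    q=robot.inverse_kinematics((np.array([.497,-.427,.082])+z*.002).tolist(),e.tolist()); q2=robot.inverse_kinematics((np.array([.497,-.427,.082])-hx*.1).tolist(),e.tolist())
    print(head,al,None if q is None else np.round(q),q2 is not None)
E
```

```text
16.0667 [ 51.29663362  32.26777147 -20.93969466  66.69823237  11.07915013
  82.91123991 -58.01219036]
C1 [314.52524966 240.35240927]
274 210
C2 [321.17301235 232.77362674]
281 202
K2 [316.85861501 229.04415912]
236 169
K1 [315.08352961 235.11956012]
235 175
-20 0 [  2.  97.  63. 130. 164. 116.  17.] True
-20 15 [  7.  74.  64. 133. 201. 105.  37.] True
-20 30 [ 95.  46. -52. 127. 195.  27. 123.] True
-20 45 [  96.   42.  -60.  119.  114.   12. -164.] True
-6 0 [ 39.  65.  32. 120. 224. 113.  71.] True
-6 15 [ 17.  74.  64. 124. 217. 115.  44.] True
-6 30 [ 15.  57.  64. 122. 238.  91.  44.] True
-6 45 [ 86.  35. -40. 114. -59.  14.  17.] True
10 0 [115.  89. -65. 104. -44.  32.  53.] True
10 15 [109.  69. -57. 108. -55.  30.  51.] True
10 30 [105.  57. -57. 107. -38.  24.  24.] True
10 45 [ 92.  43. -46. 104. -27.  28.   3.] True<sys>:0: UserWarning: Gimbal lock detected. Setting third angle to zero since it is not possible to uniquely determine all angles.
```

View pics/w2.png

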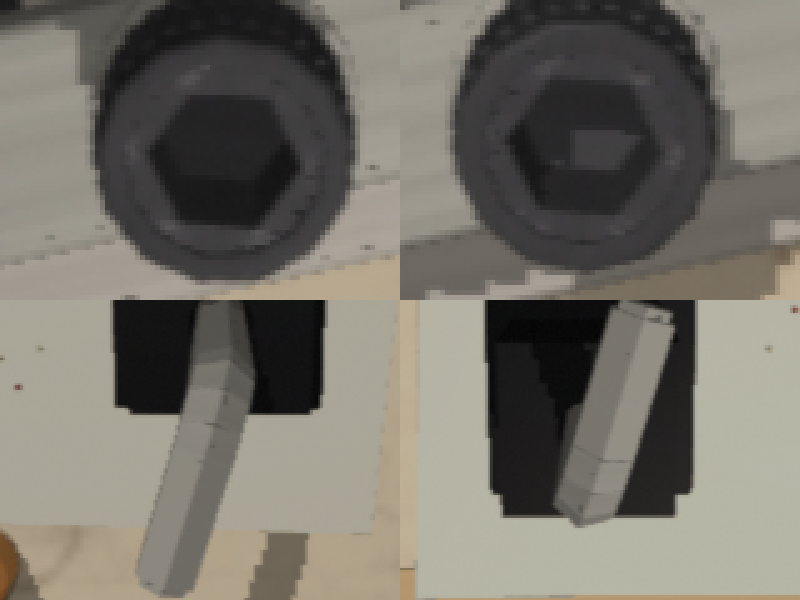

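```bash
cat > fk.py <<'E'
import numpy as np, itertools, os
from scipy.spatial.transform import Rotation as R
from scipy.optimize import least_squares
def fk(p,q,full=False):
    p=p.reshape(-1); w=p[:21].reshape(7,3); c=p[21:42].reshape(7,3)
    q=np.radians(np.atleast_2d(q)); Rt=R.from_rotvec(np.tile(p[42:45],(len(q),1))); t=np.tile(p[45:48],(len(q),1)); pts=[]
    for i in range(6,-1,-1):
        u=w[i]/np.linalg.norm(w[i]); r=R.from_rotvec(q[:,i:i+1]*u)
        t=r.apply(t-c[i])+c[i]; Rt=r*Rt
    return t,Rt
if __name__=='__main__':
    from h import robot
    rng=np.random.default_rng(0);Q=[];T=[];E=[]
    while len(Q)<150:
        a=rng.uniform(-1.2,1.2);r=rng.uniform(.35,.7)
        pos=[r*np.cos(a),r*np.sin(a),rng.uniform(.05,.45)];e=[180+rng.normal()*45,rng.normal()*45,rng.uniform(-180,180)]
        q=robot.inverse_kinematics(pos,e)
        if q is not None: Q.append(q);T.append(pos);E.append(e)
    Q=np.array(Q);T=np.array(T);M=R.from_euler('xyz',E,degrees=True)
    def res(p):
        t,r=fk(p,Q);return np.r_[(t-T).ravel()*4,(r.as_matrix()-M.as_matrix()).ravel()]
    best=None
    for s in itertools.product([1,-1],repeat=4):
        w=np.array([[0,0,s[0]],[0,1,0],[0,0,s[1]],[0,1,0],[0,0,s[2]],[0,1,0],[0,0,s[3]]],float)
        c=np.array([[0,0,0],[0,0,.27],[0,0,.3],[0,0,.57],[0,0,.6],[0,0,.9],[0,0,1]])
        for r7 in (0,np.pi/2,np.pi,-np.pi/2):
            p0=np.r_[w.ravel(),c.ravel(),0,0,r7,0,0,1.15]
            k=least_squares(res,p0,max_nfev=1)
            if best is None or k.cost<best[0]: best=(k.cost,s,r7,p0)
    print(best[:3]); k=least_squares(res,best[3],max_nfev=200); t,r=fk(k.x,Q)
    print('pos err',np.abs(t-T).max(),'rot',(r*M.inv()).magnitude().max()); np.save('fk.npy',k.x)
    print(k.x.reshape(-1,3).round(3))
E
python3 fk.py
python3 - <<'E'
from h import *
import pickle
V=pickle.load(open('V2.pkl','rb'))
s1,s2=(318.4,241.5),(317.5,230.2)
print('screw tri',tri([(V['C1'],s1),(V['C2'],s2)]),atz(V['C1'],s1,.068),atz(V['C2'],s2,.068))
f1=lambda X,Y:(235+(X-400)/2.5-.5,175+(Y-300)/2.5-.5)
f2=lambda X,Y:(236+X/2.5-.5,169+(Y-300)/2.5-.5)
P={}
for n,f,ps in(('K1',f1,[(587.5,500),(641,325),(643,310)]),('K2',f2,[(214,420),(168,575),(163,588)])):
    w=np.array([atz(V[n],f(*p),.150) for p in ps]);d=w[1]-w[0];print(n,w.round(4).tolist(),np.degrees(np.arctan2(d[1],d[0])))
print('tip tri',tri([(V['K1'],f1(643,310)),(V['K2'],f2(163,588))]))
E
```

```text
(np.float64(26.929279601847774), (-1, -1, -1, -1), 1.5707963267948966)
pos err 8.452505362299689e-11 rot 9.131921952765419e-11
[[ 0.    -0.    -0.471]
 [ 0.     0.981  0.   ]
 [ 0.    -0.    -0.992]
 [-0.     0.735  0.   ]
 [ 0.     0.    -0.793]
 [-0.     1.098  0.   ]
 [ 0.    -0.    -1.133]
 [ 0.    -0.    -0.165]
 [ 0.    -0.251  0.249]
 [-0.    -0.015  0.188]
 [-0.     0.147  0.723]
 [-0.    -0.017  0.318]
 [-0.     0.048  1.141]
 [-0.    -0.017  1.128]
 [-0.    -0.     1.571]
 [-0.    -0.017  1.489]]
screw tri [ 0.52693242 -0.18106606  0.06651715] [ 0.52734699 -0.18112564  0.068     ] [ 0.52655282 -0.1810025   0.068     ]
K1 [[0.4986, -0.4248, 0.15], [0.5385, -0.4366, 0.15], [0.5417, -0.437, 0.15]] -16.54258979564279
K2 [[0.5028, -0.4257, 0.15], [0.5397, -0.4361, 0.15], [0.543, -0.4373, 0.15]] -15.84607350260034
tip tri [ 0.54200757 -0.43710128  0.15244847]
```

```bash
cat > plan.py <<'E'
import numpy as np
from fk import fk
from scipy.spatial.transform import Rotation as R
from scipy.optimize import least_squares
P=np.load('fk.npy')
lo=np.array([-154.91,-16.99,-72.82,7.12,-82.49,11.32,-174.64])+2; hi=np.array([154.91,109.72,74.43,147.25,262.49,116.49,174.64])-2
KEY=np.array([.4959,-.4236,.150]); HEAD=-16.3; SCR=np.array([.5269,-.1810,.068]); GZ=.088; D=KEY[2]-GZ
up=np.array([0,0,1.])
def dirv(a): a=np.radians(a); return np.array([np.cos(a),np.sin(a),0])
def toolM(kx,kz,al):   # key x axis, key z axis; tool z = cos al kx - sin al kz
    t=np.radians(al); z=np.cos(t)*kx-np.sin(t)*kz; x=np.cos(t)*kz+np.sin(t)*kx
    return np.column_stack([x,np.cross(z,x),z])
def grasp(al,back=0,lift=0):
    M=toolM(dirv(HEAD),up,al); return KEY-[0,0,D]+M[:,2]*(.002-back)+[0,0,lift],M
def seat(al,L,dz=0,d=None):  # corner 28 mm above mouth when seated
    l=dirv(L); M=toolM(-up,-l,al); return SCR+[0,0,.028+dz]+l*(d or D)+M[:,2]*.002,M
def ik(pose,q0,reg=0):
    p,M=pose
    def f(q):
        t,r=fk(P,q); return np.r_[(t[0]-p)*10,(r[0].as_matrix()-M).ravel()*3,reg*(q-q0)/100]
    k=least_squares(f,np.clip(q0,lo+.01,hi-.01),bounds=(lo,hi),max_nfev=60)
    t,r=fk(P,k.x); return k.x if np.linalg.norm(t[0]-p)<1e-3 and np.abs(r[0].as_matrix()-M).max()<5e-3 else None
def chain(q,poses):
    out=[q]
    for s in poses:
        n=ik(s,out[-1],.02)
        if n is None or np.abs(n-out[-1]).max()>40: return None
        out.append(n)
    return out
E
cat > search.py <<'E'
from plan import *
import sys,pickle
rng=np.random.default_rng(1); res=[]
def sols(pose,n=25):
    S=[]
    for _ in range(n):
        q=ik(pose,rng.uniform(lo,hi))
        if q is not None and all(np.abs(q-s).max()>8 for s in S): S.append(q)
    return S
for al in (0,15,30):
    G=[]
    for q in sols(grasp(al)):
        c=chain(q,[grasp(al,.05),grasp(al,.1)]); u=chain(q,[grasp(al,0,.06),grasp(al,0,.13)])
        if c and u: G.append((q,c,u))
    for L0 in (27.5,-32.5,-92.5,-152.5,147.5,87.5):
        S=[]
        for q in sols(seat(al,L0,.08),12):
            c=chain(q,[seat(al,L0)]+[seat(al,L0-a) for a in (20,40,60,82)])
            if c: S.append(c)
        b=sorted([(np.abs(g[2][-1]-s[0]).max(),i,j) for i,g in enumerate(G) for j,s in enumerate(S)])[:1]
        print(al,len(G),L0,len(S),[ (round(d),G[i][0].round().tolist(),G[i][2][-1].round().tolist(),S[j][0].round().tolist(),S[j][-1].round().tolist()) for d,i,j in b],flush=True)
        res.append((al,L0,G,S))
pickle.dump(res,open('res.pkl','wb'))
E
time timeout 500 python3 search.py
```

```text
0 5 27.5 4 [(179, [29.0, 67.0, 35.0, 128.0, 207.0, 114.0, 66.0], [24.0, 48.0, 46.0, 133.0, 215.0, 103.0, 59.0], [51.0, 41.0, -63.0, 83.0, 37.0, 78.0, 103.0], [48.0, 38.0, -42.0, 88.0, 27.0, 65.0, 36.0])]
0 5 -32.5 4 [(195, [29.0, 67.0, 35.0, 128.0, 207.0, 114.0, 66.0], [24.0, 48.0, 46.0, 133.0, 215.0, 103.0, 59.0], [43.0, 33.0, -37.0, 81.0, 20.0, 73.0, 61.0], [37.0, 27.0, -18.0, 97.0, 10.0, 57.0, -9.0])]
0 5 -92.5 6 [(185, [29.0, 67.0, 35.0, 128.0, 207.0, 114.0, 66.0], [24.0, 48.0, 46.0, 133.0, 215.0, 103.0, 59.0], [60.0, 35.0, -57.0, 87.0, 30.0, 74.0, -3.0], [50.0, 25.0, -38.0, 105.0, 19.0, 56.0, -81.0])]
0 5 -152.5 3 [(200, [29.0, 67.0, 35.0, 128.0, 207.0, 114.0, 66.0], [24.0, 48.0, 46.0, 133.0, 215.0, 103.0, 59.0], [53.0, 22.0, -41.0, 97.0, 15.0, 67.0, -54.0], [30.0, 23.0, -22.0, 105.0, 10.0, 54.0, -141.0])]
0 5 147.5 2 [(213, [29.0, 67.0, 35.0, 128.0, 207.0, 114.0, 66.0], [24.0, 48.0, 46.0, 133.0, 215.0, 103.0, 59.0], [21.0, 15.0, -7.0, 101.0, 2.0, 64.0, -109.0], [-19.0, 32.0, 43.0, 97.0, -25.0, 60.0, -173.0])]
0 5 87.5 3 [(179, [29.0, 67.0, 35.0, 128.0, 207.0, 114.0, 66.0], [24.
[... 1794 characters left out ...]
.0, -24.0])]
30 7 -92.5 6 [(198, [85.0, 37.0, -35.0, 126.0, 222.0, 31.0, 92.0], [106.0, 28.0, -61.0, 122.0, 246.0, 13.0, 62.0], [32.0, 26.0, -35.0, 98.0, 48.0, 71.0, -24.0], [26.0, 42.0, -21.0, 81.0, 20.0, 90.0, -83.0])]
30 7 -152.5 5 [(203, [85.0, 37.0, -35.0, 126.0, 222.0, 31.0, 92.0], [106.0, 28.0, -61.0, 122.0, 246.0, 13.0, 62.0], [42.0, 45.0, -56.0, 80.0, 43.0, 104.0, -78.0], [50.0, 47.0, -45.0, 82.0, 10.0, 84.0, -138.0])]
30 7 147.5 5 [(234, [85.0, 37.0, -35.0, 126.0, 222.0, 31.0, 92.0], [106.0, 28.0, -61.0, 122.0, 246.0, 13.0, 62.0], [43.0, 42.0, -40.0, 75.0, 12.0, 99.0, -119.0], [50.0, 33.0, -30.0, 99.0, -18.0, 53.0, -169.0])]
30 7 87.5 0 []
real	0m54.485s
user	0m54.995s
sys	0m0.129s
```

```bash
cat > chk.py <<'E'
from plan import *
import pickle
res=pickle.load(open('res.pkl','rb'))
pts=np.array([[0,57,17],[0,-57,17],[0,0,17],[45,45,-56],[45,-45,-56],[-45,45,-56],[-45,-45,-56],[105,30,-110],[105,-30,-110],[45,45,-200],[-45,-45,-200],[45,-45,-200],[-45,45,-200],[50,0,-348],[-50,0,-348],[0,110,-348],[0,-110,-348]])/1000
def kp(al):
    t=np.radians(al); kx=np.array([np.sin(t),0,np.cos(t)]); kz=np.array([np.cos(t),0,-np.sin(t)]); c=np.array([0,0,-.002])+D*kz
    return np.array([c,c+.048*kx,c-.14*kz])
def path(q0,q1,al=None,n=25):
    Q=np.linspace(q0,q1,n); t,r=fk(P,Q); out=[]
    for T,Rr in zip(t,r):
        a=Rr.apply(pts)+T; k=Rr.apply(kp(al))+T if al is not None else None
        out.append((a,k,T))
    return out
if __name__=='__main__':
    cur=np.array([51.297,32.268,-20.94,66.698,11.079,82.911,-58.012])
    cand=[]
    for al,L0,G,S in res:
        for i,(q,c,u) in enumerate(G):
            pre=path(cur,c[-1]); kd=min(np.linalg.norm(a-np.array([.52,-.43,.12]),axis=1).min() for a,_,_ in pre); zp=min(a[:,2].min() for a,_,_ in pre); zg=min(path(q,q)[0][0][:,2])
            for j,s in enumerate(S):
                tr=path(u[-1],s[0],al); zt=min(min(a[:,2].min(),k[:,2].min()) for a,k,_ in tr); rt=min(np.hypot(np.r_[a,k][:,0],np.r_[a,k][:,1])[np.r_[a,k][:,2]<.75].min() for a,k,_ in tr); mx=max(np.linalg.norm(np.r_[a,k],axis=1).max() for a,k,_ in tr)
                mar=min(np.minimum(x-lo,hi-x).min() for x in c+u+s)
                cand.append((min(zt,.1)+min(zp,.05)+min(zg,.03)+min(mar,5)*.004-np.abs(u[-1]-s[0]).max()*.0003+min(rt,.15),al,L0,i,j,zp,kd,zg,zt,rt,mar,np.abs(u[-1]-s[0]).max()))
    cand.sort(reverse=True)
    for c in cand[:14]: print(np.round(c,3).tolist())
E
python3 chk.py
```

```text
[0.295, 15.0, -32.5, 4.0, 1.0, 0.082, 0.079, 0.059, 0.122, 0.304, 7.556, 183.352]
[0.295, 15.0, -152.5, 4.0, 4.0, 0.082, 0.079, 0.059, 0.117, 0.304, 6.835, 183.923]
[0.293, 15.0, -32.5, 1.0, 1.0, 0.084, 0.076, 0.059, 0.122, 0.304, 6.75, 190.671]
[0.293, 15.0, -92.5, 4.0, 3.0, 0.082, 0.079, 0.059, 0.12, 0.304, 7.556, 191.078]
[0.293, 15.0, -32.5, 5.0, 1.0, 0.084, 0.075, 0.059, 0.103, 0.304, 5.038, 191.169]
[0.293, 15.0, -152.5, 1.0, 4.0, 0.084, 0.076, 0.059, 0.118, 0.304, 6.75, 191.242]
[0.293, 15.0, -32.5, 6.0, 1.0, 0.084, 0.075, 0.059, 0.12, 0.304, 6.363, 191.356]
[0.292, 15.0, -32.5, 3.0, 1.0, 0.084, 0.074, 0.059, 0.114, 0.304, 5.579, 191.899]
[0.292, 15.0, -152.5, 6.0, 4.0, 0.084, 0.075, 0.059, 0.116, 0.304, 6.363, 191.927]
[0.292, 15.0, -152.5, 3.0, 4.0, 0.084, 0.074, 0.059, 0.109, 0.304, 5.579, 192.47]
[0.292, 15.0, -152.5, 4.0, 2.0, 0.082, 0.079, 0.059, 0.116, 0.304, 7.556, 192.804]
[0.291, 15.0, -92.5, 4.0, 1.0, 0.082, 0.079, 0.059, 0.118, 0.304, 7.556, 195.646]
[0.291, 15.0, -32.5, 4.0, 4.0, 0.082, 0.079, 0.059, 0.119, 0.304, 7.556, 196.1]
[0.291, 15.0, -152.5, 5.0, 4.0, 0.084, 0.075, 0.059, 0.098, 0.304, 5.038, 191.74]
```

```bash
cat > s1.py <<'E'
from h import *; from chk import *
r=[x for x in res if x[0]==15 and x[1]==-32.5][0]; q,c,u=r[2][4]; s=r[3][1]
print(c[-1].round(1),q.round(1),u[-1].round(1),s[0].round(1),s[-1].round(1))
kpts=np.array([KEY,KEY+.024*dirv(HEAD),KEY+.048*dirv(HEAD),KEY-[0,0,.04]])
cur=np.array(robot.current_joint_positions())
for k in (0,15,30):
    m=c[-1].copy(); m[1]-=k
    print(k,[(round(min(np.linalg.norm(a[:,None]-kpts,axis=2).min() for a,_,_ in p),3),round(min(a[:,2].min() for a,_,_ in p),3)) for p in (path(cur,m),path(m,c[-1]))])
m=c[-1].copy(); m[1]-=15
if min(np.linalg.norm(a[:,None]-kpts,axis=2).min() for a,_,_ in path(cur,m)+path(m,c[-1]))<.06: raise SystemExit('close')
fingers.gripper_to(.55)
robot.move_j(m.tolist()); robot.move_j(c[-1].tolist()); robot.pause(.1)
print(robot.current_time_s(),robot.current_tool_pos(),robot.current_contact_force())
KE,im=snap('wrist','pre.png')
ov=im[:,:,::-1].copy()
for p in (KEY,KEY+.048*dirv(HEAD),KEY-[0,0,D],KEY-[0,0,.09]): cv2.circle(ov,tuple(int(v) for v in proj(KE,p)),3,(0,0,255),-1)
cv2.imwrite('pics/pre_o.png',ov)
E
python3 s1.py
```

```text
[108.6  48.4 -42.7 137.7 233.5  47.8 106.2] [ 95.   54.1 -42.4 128.8 221.4  47.  111.6] [105.   37.2 -56.1 128.8 223.6  34.8  94.8] [ 59.   31.5 -60.5  95.7  40.3  59.1  44.5] [ 39.8  32.1 -35.5  96.6  35.8  66.  -34.3]
0 [(np.float64(0.055), np.float64(0.082)), (np.float64(0.078), np.float64(0.084))]
15 [(np.float64(0.074), np.float64(0.143)), (np.float64(0.078), np.float64(0.084))]
30 [(np.float64(0.083), np.float64(0.209)), (np.float64(0.078), np.float64(0.084))]
20.2667 [ 0.40557858 -0.39777409  0.11527816] [0.66075683 0.20529152 0.19271172]
```

View pics/pre_o.png

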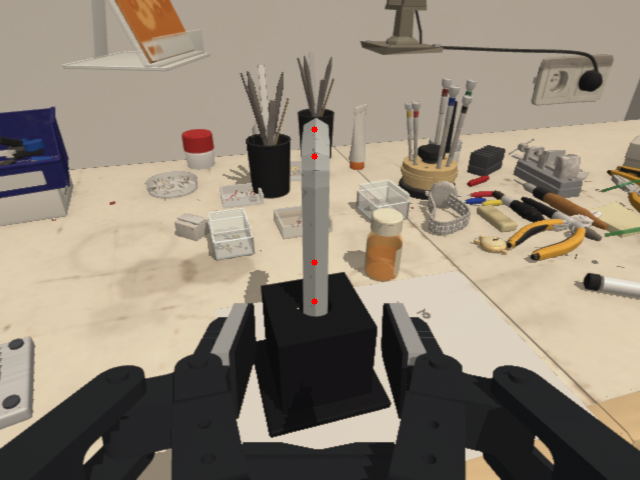

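```bash
cat > s2.py <<'E'
from h import *; from chk import *
r=[x for x in res if x[0]==15 and x[1]==-32.5][0]; s=r[3][1]
eu=lambda M:R.from_matrix(M).as_euler('xyz',degrees=True).tolist()
p,M=grasp(15); print(robot.line_to(p.tolist(),eu(M),.12,f_stop=15),robot.current_tool_pos()-p)
fingers.gripper_to(0.0,force=90); print('gap',robot.current_finger_gap(),robot.current_gripper_force(),robot.current_contact_force().__repr__())
p2,_=grasp(15,0,.13); print(robot.line_to(p2.tolist(),eu(M),.12,f_stop=25))
print('gap',robot.current_finger_gap(),robot.current_contact_force(),robot.current_joint_positions(),robot.current_time_s())
KE,im=snap('wrist','lift.png'); 
q=np.array(robot.current_joint_positions())
tr=path(q,s[0],15); print(min(min(a[:,2].min(),k[:,2].min()) for a,k,_ in tr))
E
python3 s2.py
```

```text
False [-6.00027980e-04  7.29976984e-05 -1.41458916e-04]
gap 0.14155773197473717 87.6507163234055 array([-3.63825555,  2.17000368,  2.27362226])
False
gap 0.14186662270057224 [ 0.00279339 -1.25306037 -2.63249706] [104.52807707  36.85169973 -55.45758264 128.84703269 223.92516337
  35.11226479  94.18744466] 22.9333
0.12193559259034509
```

```bash
cat > s3.py <<'E'
from h import *; from chk import *
r=[x for x in res if x[0]==15 and x[1]==-32.5][0]; s=r[3][1]
robot.move_j(s[0].tolist()); robot.pause(.3)
T=np.array(robot.current_tool_pos()); Rt=R.from_euler('xyz',robot.current_eef_rot(),degrees=True); K=Rt.apply(kp(15))+T
print(robot.current_time_s(),'key pred corner/short/long',K.round(4).tolist(),robot.current_finger_gap())
out=[]
for n,sz,c in (('wrist',None,None),('scene',(60,45),1),('side',(60,45),1)):
    KE,im=snap(n,n+'3.png'); o=im[:,:,::-1].copy(); q=proj(KE,K.mean(0)); 
    print(n,[proj(KE,x).round(1).tolist() for x in K],'mouth',proj(KE,SCR).round(1))
    if n=='wrist': out.append(cv2.resize(o[:300,160:560],(800,600))[:, :400] if 0 else cv2.resize(o,(400,300)))
    else:
        u,v=int(q[0])-50,int(q[1])-30; print(n,'crop',u,v); out.append(cv2.resize(o[v:v+75,u:u+100],(400,300),interpolation=0))
q=proj(cam('wrist'),K[0]); u,v=int(q[0])-60,max(int(q[1])-50,0); print('wcrop',u,v)
out.append(cv2.resize(cv2.imread('pics/wrist3.png')[v:v+120,u:u+160],(400,300),interpolation=0))
cv2.imwrite('pics/t3.png',np.vstack([np.hstack(out[:2]),np.hstack(out[2:])]))
E
python3 s3.py
```

```text
25.9833 key pred corner/short/long [[0.5268, -0.1813, 0.1759], [0.5268, -0.1813, 0.1279], [0.6448, -0.2565, 0.1759]] 0.14665180917406484
wrist [[321.7, 165.8], [320.6, 117.5], [320.1, 475.5]] mouth [320.5  85.2]
scene [[245.0, 197.4], [246.4, 219.0], [316.3, 197.3]] mouth [248.1 244.2]
scene crop 219 174
side [[340.5, 250.3], [339.2, 278.4], [283.3, 218.0]] mouth [337.6 311.1]
side crop 269 217
wcrop 260 115
```

View pics/t3.png

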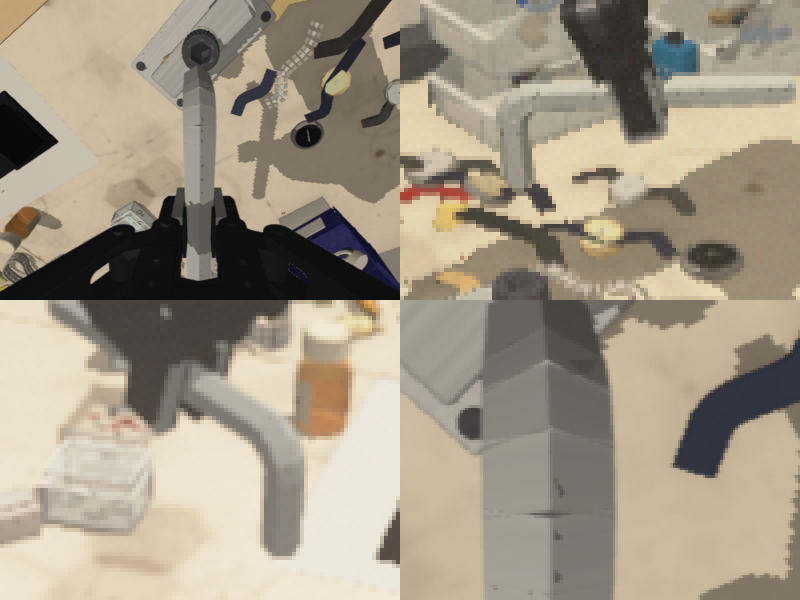

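```bash
cat > s4.py <<'E'
from h import *; from chk import *
eu=lambda M:R.from_matrix(M).as_euler('xyz',degrees=True).tolist()
p,M=seat(15,-32.5,.024)
robot.line_to(p.tolist(),eu(M),.1); f0=np.array(robot.current_contact_force()); m0=np.array(robot.current_torque())
p1,_=seat(15,-32.5,-.001)
st=robot.line_to(p1.tolist(),eu(M),.03,f_stop=10)
T=np.array(robot.current_tool_pos())
print(st,'dz above seated mm',(T[2]-p1[2]-.001)*1e3,(T-p1)[:2]*1e3,np.array(robot.current_contact_force())-f0,np.array(robot.current_torque())-m0,robot.current_time_s())
np.save('f0.npy',np.r_[f0,m0])
E
python3 s4.py
```

```text
True dz above seated mm 15.998004465854976 [1.9775358 0.4238759] [-1.41677412  0.52977652  9.37116972] [ 0.08371235  0.51864987 -0.08894374] 27.3167
```

```bash
cat > s5.py <<'E'
from h import *; from chk import *
eu=lambda M:R.from_matrix(M).as_euler('xyz',degrees=True).tolist()
f=np.load('f0.npy')
def rep(tag):
    T=np.array(robot.current_tool_pos()); p,_=seat(15,-32.5)
    print(tag,((T-p)*1e3).round(2),(np.array(robot.current_contact_force())-f[:3]).round(1),(np.array(robot.current_torque())-f[3:]).round(2),round(robot.current_time_s(),2),flush=True); return T[2]-p[2]
robot.pause(.1); rep('now')
t0=robot.current_time_s()
for dx,dy,dw in ((0,0,0),(1.2,0,0),(-1.2,0,0),(0,1.2,0),(0,-1.2,0),(0,0,4),(0,0,-4),(1.5,1.5,0),(-1.5,1.5,0),(-1.5,-1.5,0),(1.5,-1.5,0)):
    o=np.array([dx,dy,0])/1e3
    p,M=seat(15,-32.5+dw,.019); robot.line_to((p+o).tolist(),eu(M),.05)
    p,M=seat(15,-32.5+dw,-.001); st=robot.line_to((p+o).tolist(),eu(M),.04,f_stop=14)
    z=rep((dx,dy,dw,st))
    if z<.009 or robot.current_time_s()-t0>8: break
E
python3 s5.py
```

```text
now [ 1.86  0.42 16.17] [-1.9  1.2  9. ] [ 0.19  0.47 -0.07] 27.42
(0, 0, 0, True) [ 2.71 -0.58 13.1 ] [-1.7 -0.3  9.2] [ 0.04  0.53 -0.01] 28.0
(1.2, 0, 0, True) [2.29 0.71 8.48] [-0.9  1.8  0.2] [ 0.58  0.21 -0.07] 28.65
```

```bash
cat > s6.py <<'E'
from h import *; from chk import *
exec(open('s5.py').read().split("robot.pause(.1)")[0].split("import *; from chk import *")[1])
rep('now')
for k in range(4):
    p,M=seat(15,-32.5); T=np.array(robot.current_tool_pos()); 
    tgt=np.r_[T[:2],p[2]-.001]; st=robot.line_to(tgt.tolist(),eu(M),.03,f_stop=20); z=rep(st)
    if z<.002: break
    robot.line_to((np.array(robot.current_tool_pos())+[0,0,.001]).tolist(),eu(M),.05)
robot.pause(.1);rep('end')
E
python3 s6.py
```

```text
now [2.29 0.71 8.48] [-0.9  1.8  0.2] [ 0.58  0.21 -0.07] 28.65
False [ 1.68  0.99 -1.79] [-0.3  1.5 -0.1] [ 0.5   0.18 -0.12] 29.14
end [ 1.64  0.99 -1.68] [-0.3  2.3 -0.9] [ 0.55  0.23 -0.09] 29.24
```

```bash
cat > turn.py <<'E'
from h import *; from chk import *
eu=lambda M:R.from_matrix(M).as_euler('xyz',degrees=True).tolist()
f=np.load('f0.npy'); OFF=np.array([.00164,.00099,-.0012])
def tau():
    T=np.array(robot.current_tool_pos()); F=np.array(robot.current_contact_force())-f[:3]; m=np.array(robot.current_torque())-f[3:]
    r=T-(SCR+OFF); a=r[0]*F[1]-r[1]*F[0]; return a,m[2],np.degrees(np.arctan2(r[1],r[0])),F
def step(L,v=.05):
    p,M=seat(15,L); robot.line_to((p+OFF).tolist(),eu(M),v)
    a,m,ang,F=tau(); print('L %.1f ang %.1f rF %.2f M %.2f'%(L,ang,a,m),F.round(1),round(robot.current_time_s(),2),flush=True); return a,m
E
python3 - <<'E'
from turn import *
for L in np.arange(-36.5,-57,-4):
    a,m=step(L)
    if a>1.6 or a+m>1.8: break
print(robot.current_finger_gap())
E
```

```text
L -36.5 ang -36.5 rF 0.06 M -0.07 [-0.2  1.4  0.2] 29.49
L -40.5 ang -40.3 rF 0.04 M -0.03 [-0.7  1.4 -0.7] 29.74
L -44.5 ang -43.9 rF 0.08 M 0.20 [ 0.4  1.3 -1.4] 29.99
L -48.5 ang -47.4 rF 0.12 M 0.64 [ 1.4  1.4 -0.7] 30.24
L -52.5 ang -51.5 rF 0.17 M 0.82 [ 2.2  1.5 -1.2] 30.49
L -56.5 ang -55.7 rF 0.20 M 0.79 [ 2.3  2.4 -1.1] 30.74
0.1443673414668753
```

```bash
cat >> turn.py <<'E'
def step2(L,Lo,v=.06,q=False):
    p,_=seat(15,L); _,M=seat(15,Lo); robot.line_to((p+OFF).tolist(),eu(M),v)
    a,m,ang,F=tau()
    if not q: print('L %.1f/%.1f ang %.1f rF %.2f M %.2f sum %.2f'%(L,Lo,ang,a,m,a+m),F.round(1),round(robot.current_time_s(),2),flush=True)
    return a+m
E
python3 - <<'E'
from turn import *
fingers.gripper_to(0.0,force=120)
L=-56.5; lag=0
while L>-120:
    L-=3 if L>-78 else 2; lag=min(lag+1,6)
    t=step2(L,L+lag)
    if t>1.25: break
print(robot.current_finger_gap(),robot.current_tool_pos())
E
```

```text
L -59.5/-58.5 ang -58.4 rF 0.30 M 0.78 sum 1.09 [ 4.   2.7 -0.9] 31.21
L -62.5/-60.5 ang -60.7 rF 0.41 M 0.80 sum 1.21 [ 6.1  2.6 -1.5] 31.46
L -65.5/-62.5 ang -63.0 rF 0.45 M 0.74 sum 1.20 [ 6.9  2.4 -2.5] 31.71
L -68.5/-64.5 ang -65.3 rF 0.58 M 0.75 sum 1.33 [ 9.2  2.1 -2.5] 31.96
0.1382772313695623 [ 0.55468479 -0.23686041  0.09374002]
```

```bash
cat >> turn.py <<'E'
def tau():
    T=np.array(robot.current_tool_pos()); F=np.array(robot.current_contact_force())-f[:3]; m=np.array(robot.current_torque())-f[3:]
    z=R.from_euler('xyz',robot.current_eef_rot(),degrees=True).apply([0,0,1])
    r0=T-(SCR+OFF); r=r0-.18*z; a=r[0]*F[1]-r[1]*F[0]; return a,m[2],np.degrees(np.arctan2(r0[1],r0[0])),F
E
python3 - <<'E'
from turn import *
L=-68.5; lag=4
while L>-125:
    L-=4 if L>-82 else 2.5; lag=min(lag+1,7)
    t=step2(L,L+lag)
    if t>1.15 or robot.current_time_s()>42: break
print(robot.current_finger_gap(),robot.current_tool_pos())
E
```

```text
L -72.5/-67.5 ang -68.6 rF 0.16 M 0.72 sum 0.88 [ 9.5  2.  -4.9] 32.21
L -76.5/-70.5 ang -71.9 rF 0.18 M 0.72 sum 0.89 [10.9  2.1 -4.8] 32.46
L -80.5/-73.5 ang -75.3 rF 0.19 M 0.69 sum 0.88 [11.5  2.  -5.8] 32.71
L -84.5/-77.5 ang -79.3 rF 0.20 M 0.69 sum 0.89 [12.1  1.8 -6.2] 32.96
L -87.0/-80.0 ang -81.9 rF 0.19 M 0.70 sum 0.89 [11.7  0.6 -6.8] 33.21
L -89.5/-82.5 ang -84.4 rF 0.19 M 0.79 sum 0.98 [11.7 -0.4 -6.7] 33.46
L -92.0/-85.0 ang -86.9 rF 0.20 M 0.67 sum 0.86 [11.9 -0.8 -5.9] 33.71
L -94.5/-87.5 ang -89.5 rF 0.22 M 0.71 sum 0.93 [13.1 -1.7 -6.5] 33.96
L -97.0/-90.0 ang -92.0 rF 0.20 M 0.77 sum 0.97 [11.9 -1.1 -5.9] 34.21
L -99.5/-92.5 ang -94.5 rF 0.21 M 0.74 sum 0.95 [12.1 -1.4 -6.5] 34.46
L -102.0/-95.0 ang -97.0 rF 0.22 M 0.68 sum 0.90 [12.9 -2.2 -6.1] 34.71
L -104.5/-97.5 ang -99.5 rF 0.19 M 0.70 sum 0.90 [11.2 -1.8 -5.6] 34.96
L -107.0/-100.0 ang -102.1 rF 0.21 M 0.71 sum 0.92 [12.  -2.7 -6.6] 35.21
L -109.5/-102.5 ang -104.5 rF 0.19 M 0.77 sum 0.96 [10.8 -3.1 -6.7] 35.46
L -112.0/-105.0 ang -107.0 rF 0.19 M 0.74 sum 0.93 [10.2 -3.9 -5.7] 35.71
L -114.5/-107.5 ang -109.5 rF 0.22 M 0.76 sum 0.98 [11.5 -4.6 -6. ] 35.96
L -117.0/-110.0 ang -112.0 rF 0.20 M 0.74 sum 0.94 [10.4 -4.9 -6.8] 36.21
L -119.5/-112.5 ang -114.4 rF 0.21 M 0.71 sum 0.93 [11.1 -4.6 -6.5] 36.46
L -122.0/-115.0 ang -116.9 rF 0.21 M 0.75 sum 0.96 [10.9 -4.7 -6.3] 36.71
L -124.5/-117.5 ang -119.4 rF 0.20 M 0.67 sum 0.87 [ 9.5 -5.6 -4.7] 36.96
L -127.0/-120.0 ang -121.8 rF 0.20 M 0.77 sum 0.98 [ 9.6 -5.9 -4.6] 37.21
0.13794388013144465 [ 0.49443558 -0.23492202  0.09403094]
```

```bash
python3 - <<'E'
from h import *
a=snap('wrist')[1][:,:,::-1];b=snap('scene')[1][:,:,::-1];c=snap('side')[1][:,:,::-1]
o=[cv2.resize(a,(400,300)),cv2.resize(a[20:220,190:457],(400,300)),cv2.resize(b[190:290,200:333],(400,300)),cv2.resize(c[230:360,260:433],(400,300))]
cv2.imwrite('pics/t4.png',np.vstack([np.hstack(o[:2]),np.hstack(o[2:])])); print(robot.current_joint_positions())
E
```

```text
[ 38.73086844  31.48227084 -33.9286179   96.94005686  34.41162761
  66.11320402 -39.10824396]
```

View pics/t4.png

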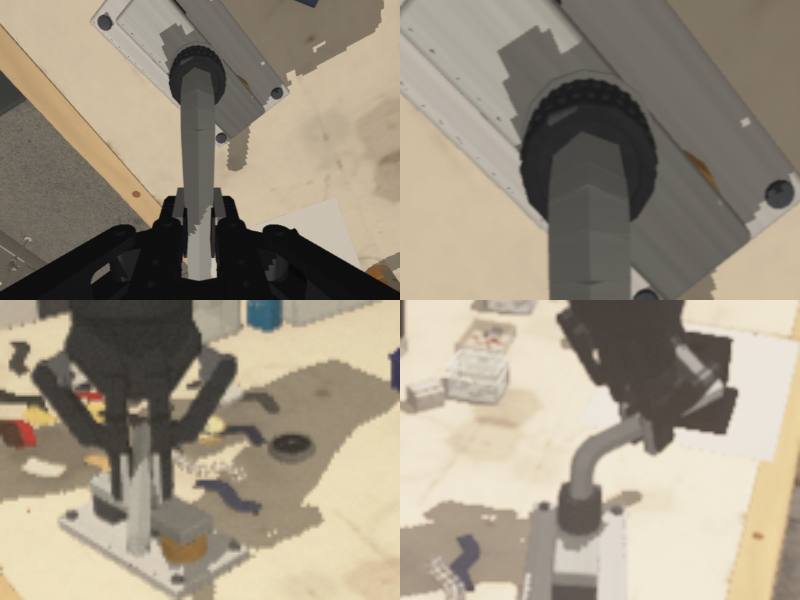

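```bash
python3 - <<'E'
from turn import *
L=-127; lag=7; t0=robot.current_time_s()
while L>-150:
    if t<1.15 if 't' in globals() else True: L-=2; 
    else: L-=1.5; lag+=1
    t=step2(L,L+lag,.05)
    if t>1.62 or robot.current_time_s()-t0>8: break
robot.pause(.15); a,m,ang,F=tau(); print('hold',a+m,F.round(1),ang,robot.current_time_s(),robot.current_joint_positions())
E
```

```text
L -129.0/-122.0 ang -123.6 rF 0.20 M 0.88 sum 1.08 [ 9.4 -5.9 -5.6] 37.61
L -131.0/-124.0 ang -125.3 rF 0.21 M 1.08 sum 1.29 [ 9.9 -6.2 -5.1] 37.86
L -132.5/-124.5 ang -126.0 rF 0.24 M 1.15 sum 1.39 [10.7 -8.  -6.4] 38.11
L -134.0/-125.0 ang -126.7 rF 0.27 M 1.16 sum 1.43 [12.  -9.  -7.1] 38.36
L -135.5/-125.5 ang -127.4 rF 0.30 M 1.31 sum 1.61 [13.1 -9.9 -8.1] 38.61
L -137.0/-126.0 ang -128.1 rF 0.33 M 1.35 sum 1.68 [ 14.9 -11.1  -8.6] 38.86
hold 1.6104493632483972 [ 14.3 -10.6  -8.5] -128.08785852467054 39.0083 [ 37.97250327  31.19170824 -32.90168137  96.93256819  33.02444286
  66.77763894 -44.23709148]
```

```bash
python3 - <<'E'
from turn import *
t=step2(-138.3,-126.4,.05); robot.pause(.3); a,m,ang,F=tau(); print('hold',round(a+m,2))
L=-138.3; Lo=-126.4
for k in range(14):
    L+=2.0 if L<Lo-1 else .8; Lo+=.6
    t=step2(L,Lo,.06)
    if t<.25: break
T=np.array(robot.current_tool_pos()); e=robot.current_eef_rot(); z=R.from_euler('xyz',e,degrees=True).apply([0,0,1])
fingers.gripper_to(.5); robot.pause(.2); a,m,_,F=tau(); print('open',F.round(1),robot.current_finger_gap())
robot.line_to((T-z*.10).tolist(),None,.08); robot.line_to((T-z*.10+[-.05,0,.1]).tolist(),None,.15)
robot.pause(.3); print(robot.current_time_s(),tau()[3])
out=[]
for n in('scene','side'):
    KE,im=snap(n,n+'5.png');u,v=[int(x) for x in proj(KE,SCR+[0,-.03,.02])]; out.append(cv2.resize(im[v-45:v+45,u-60:u+60,::-1],(400,300)))
KE,im=snap('wrist','w5.png');out.append(cv2.resize(im[:,:,::-1],(400,300)));cv2.imwrite('pics/t5.png',np.vstack([np.hstack(out[:2]),np.hstack([out[2],out[2]*0])]))
E
```

```text
L -138.3/-126.4 ang -128.7 rF 0.34 M 1.33 sum 1.68 [ 14.9 -11.9  -7.7] 39.26
hold 1.67
L -136.3/-125.8 ang -127.8 rF 0.32 M 1.22 sum 1.54 [ 14.2 -10.4  -8. ] 39.81
L -134.3/-125.2 ang -126.9 rF 0.25 M 1.17 sum 1.42 [11.5 -8.1 -7. ] 40.06
L -132.3/-124.6 ang -126.0 rF 0.22 M 1.15 sum 1.37 [ 9.8 -7.  -6. ] 40.31
L -130.3/-124.0 ang -125.1 rF 0.20 M 1.07 sum 1.27 [ 8.2 -6.9 -4. ] 40.56
L -128.3/-123.4 ang -124.2 rF 0.16 M 0.98 sum 1.14 [ 7.3 -4.8 -2.7] 40.81
L -126.3/-122.8 ang -123.4 rF 0.11 M 0.89 sum 1.00 [ 4.5 -4.1 -2.1] 41.06
L -124.3/-122.2 ang -122.7 rF 0.11 M 0.89 sum 1.00 [ 3.9 -4.7 -0.2] 41.31
L -122.3/-121.6 ang -121.9 rF 0.06 M 0.77 sum 0.84 [-0.1 -6.6  2.1] 41.56
L -121.5/-121.0 ang -121.3 rF 0.06 M 0.70 sum 0.76 [ 0.6 -5.7  2.5] 41.81
L -120.7/-120.4 ang -120.8 rF 0.06 M 0.58 sum 0.64 [-0.4 -6.7  2.8] 42.06
L -119.9/-119.8 ang -120.2 rF 0.03 M 0.59 sum 0.62 [-1.1 -5.2  3.6] 42.31
L -119.1/-119.2 ang -119.6 rF 0.02 M 0.48 sum 0.50 [-1.3 -5.   4.3] 42.56
L -118.3/-118.6 ang -119.1 rF 0.01 M 0.42 sum 0.44 [-1.6 -4.5  4.5] 42.81
L -117.5/-118.0 ang -118.5 rF 0.01 M 0.38 sum 0.39 [-2.2 -4.8  4.8] 43.06
open [ 0.4 -0.8  1.8] 0.5020979163030473
46.25 [-0.37924493 -0.76113469  2.27488489]
```

View pics/t5.png

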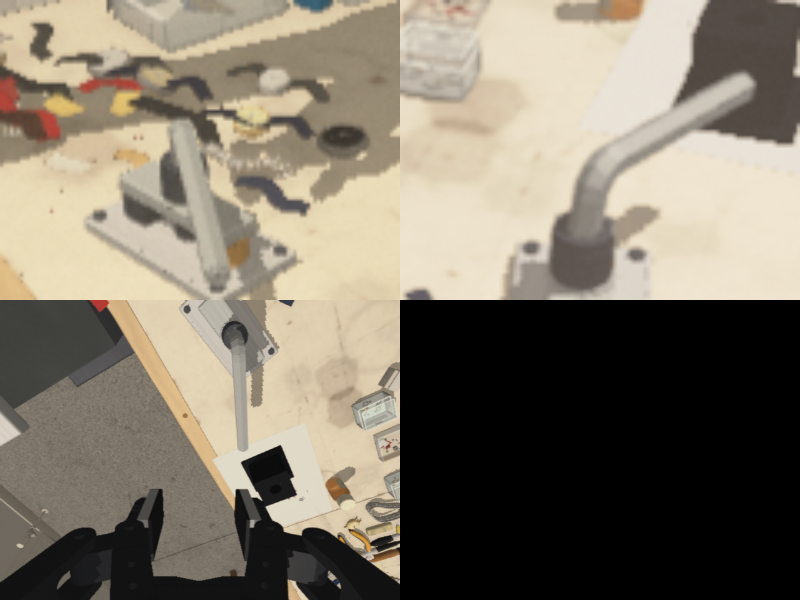

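```bash
python3 - <<'E'
from turn import *
a,m,_,F=tau(); print(a,m,F)
if abs(a+m)<.22: print(workorder.close_job())
E
```

```text
-0.0025737818057421273 -0.050006571485884985 [-0.19047343  0.08494485  1.83563965]
the job is handed in; nothing more can be done
None
```

The job is handed in: the key is seated in the screw by its short arm and released. The screw was turned clockwise to its stop and pulled up to about 1.65 N m by my estimate from the force and moment readings, against the 1.8 N m asked for. The watch case, bottle and steel block looked untouched in the last pictures.

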